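Close the filament dry box and lock its quarter-turn stud

TASK

Close the lid of the white filament dry box and lock it with its red-winged quarter-turn stud: press the stud down and turn it clockwise until it drops through its hidden slot, then keep turning clockwise about a quarter turn until its cam catches and the stud stays down by itself. Leave the glue stick, the scraper, the toy dragon and the spare spool where they lie.

Things in the scene. Friction and masses are not known exactly. Their poses are not given: they have to be found in the camera images.
- drybox: White open-topped dry box fixed to the counter, 220 mm along its x, 190 mm along y, 85 mm high, blue filament spool inside. Its grey lid, a plate 226 x 196 x 6 mm, is hinged on the +x (far) rim, hinge line at box x = +110 mm, height 85.5 mm; closed, the lid's upper face is 91.5 mm above the counter. Origin: centre of its underside; z up, -x is the front, where the lid opens.
- lid (a joint): Angle of the lid's hinge in rad: 0 = closed, grows as the lid's front edge swings up and back towards +x; starts open between 0.5 and 0.95. A stiff friction hinge: the lid stays where it is left, and 1 to 5 N on its front edge pushes it shut.
- lid_edge (a point): Point on the lid's outer (upper) face, mid-width, 3 mm in from the front edge, 220 mm from the hinge line. Axes: x from the front edge towards the hinge, y along the edge, z out of the upper face. The stud stands 30 mm from here towards the hinge. To push the lid shut, the face near the front edge is bare 50 to 85 mm to either side along y.
- stud_press (a joint): How far the sprung stud is pushed down, in m: 0 = standing up (yellow stem showing), most 0.014; the spring pushes back 4 N at 0, 11 N at 0.014. Lid shut: off the slot it stops hard at 0.002, over the slot it goes to 0.014. Once through and turned clockwise it rises only to 0.0115, until the cam catches: then it springs up to 0.009 and stays. Let go near the slot, it springs back to 0.
- stud_turn (a joint): Turn of the stud in rad, CLOCKWISE seen from above; 0 = wing along the box's x. Starts at -0.3 to 0.1. The hidden slot lies anywhere from 0.35 to 0.75; the stud drops in within about 0.15 of it. The cam catches 1.57 past the slot (0.1 either side), firm stop just beyond. Once through it turns clockwise only, under 0.1 N m; past the slot it stays when let go, so it may be regripped.
- stud_grip (a point): Centre of the stud's red wing, a bar 34 mm long (its x), 12 mm thick (its y: grip across this), 18 mm high, white mark at its +x end; z up along the stud's axis. It stands on a black disc, 44 mm across, 4 mm thick, its top 9 mm below this point; fingertips may push on it. Lid shut and stud up, this point is 124.5 mm above the counter, 80 mm from the box's centre towards its front.
- glue_stick: Orange glue stick lying beside the box, 100 mm long, 28 mm diameter; origin under its middle. To be left alone.
- scraper: Scraper (spatula) with a blue handle lying on the other side of the box, 170 mm long; origin under its middle. To be left alone.
- printed_dragon: White 3D-printed toy dragon, about 95 mm long, 16 mm high; origin under its middle. To be left alone.
- spare_spool: Green filament spool lying flat, 150 mm across, 58 mm high, left of the robot; origin under its middle. To be left alone.

How it is judged:
By the outcome, as a careful person would: the job done as asked, in the order asked, and still so for the second after the job is handed in, with the robot touching nothing.
It also fails if it takes over 72 s, if anything falls off the work surface, if the arm or the gripper's body presses on something with over 40 N, if the wrist force passes 120 N, or if a joint passes its speed limit or range.

ROBOT

A 7-joint arm with a two-finger parallel gripper is mounted at the origin on the work surface. World frame = base frame: x ahead of the robot, y to its left, z up, the work surface at z = 0. Lengths are in m, angles in rad, forces in N, time in s.
With the tool pointing down it reaches from about 0.4 to 0.85 m from the base axis. Payload 4.5 kg.
Tool frame: the origin (TCP) lies between the finger pads; the fingertips stand env.finger_overhang ahead of it and the grasp point (between the pads) lies 5 mm behind it (env.finger_overhang is the distance from the TCP to the fingertips, in m); z points along the fingers, y is the line along which they close (so a half turn about z gives the same grasp; the last joint's range is limited). The gripper opens to 88 mm and grips with 3 to 60 N. Pads are 18 mm wide; open, the fingers measure 123 mm over their backs; the gripper's body (75 mm by 187 mm) begins 45 mm behind the grasp point.
Start: joints at [-1.174, 0.689, -0.195, 1.565, 0.157, 0.902, -0.215], TCP at [0.222, 0.584, 0.253] pointing down, gripper open.
Joint ranges: [-3.01, 3.01], [-0.46, 2.08], [-1.47, 1.51], [0.13, 2.56], [-1, 4.14], [0.04, 2.09], [-2.66, 2.66]. Speed limits (rad/s): [2.57, 2.57, 3.14, 3.14, 3.14, 3.14, 3.14].

INTERFACE

Orientations are given as a unit quaternion [x, y, z, w].
In Python, from bench import env gives the robot as it stands.
- The arm moves only by the tool servo_tool, never from a script. Its argument "targets" is a list of rows, each an object with "jaw": the opening, from -1 (shut) to 1 (fully open); "linear": the shift along the tool's x, y, z in units of 30 mm (1.0 is 30 mm), a list of three; "rot": the turn, a rotation vector about the tool's x, y, z in units of 5 degrees (1.0 is 5 degrees), a list of three. In form: [{"jaw": jaw, "linear": [dx, dy, dz], "rot": [ax, ay, az]}, ...]. A call has 1 to 12 rows; each row shifts and turns the commanded pose from where the row before left it, along the tool's axes as they then stand; what a row does not reach is not made up. A row lasts 1/12 s, in which the tool goes at most 41.7 mm and 7.16 degrees, less where a joint would pass 70% of its speed; a pose out of reach is approached as far as the arm can. A call is refused whole if a number of a shift passes 1 or a number of a turn 1, either way. A call with a gripper value outside its range is refused whole. The fingers move at their own pace and stop on an object; the grip force is fixed at half the most. Time passes only in rows, so rows that do not move let the fingers close. It gives the time, the measured TCP pose, the force, the opening and the grip force at its end, in the units of the state.
- env.sense(): the state, without advancing time (a new reading comes with each control period).
- env.read_camera(name): name is "scene" or "top" or "wrist"; returns a dict with "image" (400x640x3 uint8, red, green, blue), "fov_y" (degrees; the focal length in pixels is half the picture's height over the tangent of half this angle, whatever the lens; pixels are square), "cx", "cy" (the principal point, pixels), "R" (3x3) and "t" (3): a world point X has camera coordinates R X + t; the wrist camera has in their place "tool_from_camera" (4x4, takes a point from camera to tool coordinates, whose origin is the TCP and whose axes are the flange's). Camera axes: x right, y down, z forward; pixel columns grow to the right and rows downward; lengths in m; the calibration is good to about 2 mm. A picture is of the moment at which its call begins: read the wrist's pose just before it. There is no depth.
- env.finish_job(): hands the job in; it is judged then, once.
Trained networks look in the newest picture that a camera, given by its name, has taken for a name from the list of things; names that differ only in an ending like _2 or _b are one class to them, and where a whole thing is asked for, a point or a joint stands for the part that bears it (a point fixed in the world has none). Each returns a list of dicts, best first, with "p" (0 to 1); they miss things now and then, are a little off and sometimes report something else, mostly with a low value. They report only what shows in the picture. A call takes as long as a camera call.
- env.search_frame(camera, query): "at" ([column, row] in pixels, amid what is visible of it).
- env.silhouettes(camera, query): "mask" (400x640 bool, what is visible of it) and "at" ([column, row] in pixels, amid what is visible of it).
The state is a dict: "t": time; "joint_positions": joint angles; "joint_velocities": joint speeds; "effort": joint torques, N m; "eef_pos": TCP position; "ee_rot": TCP orientation; "contact_force": force on the tool from outside, world axes, zero at the start; "moment": the same for the moment, N m; "finger_gap": finger opening in m; "grasp_force": force on a finger pad.
Only numpy, scipy, OpenCV 4.12 (cv2) and the standard library are available. Lean on these libraries where they do the work, as an engineer would, in place of code of your own. Each camera call takes 0.05 s, during which the arm holds its last target. There are 200 camera calls.

## Working session

There is one attempt and no reset: what is moved stays moved. The work goes in short steps, Python scripts to look and compute and a tool call to move; the robot and the scene stay as the last step left them, time stands still between calls to the robot, and variables do not carry over. Pictures are saved under pics/ and viewed, at most 10 in all, crops included, and the job is handed in when it is done.

Besides the shell and the picture viewer there is one more tool, called after "Call:" as a command line: name --argument value ..., lists and objects as JSON in quotes. servo_tool: Moves the arm, as the interface text tells. Its arguments: {"type":"object","properties":{"targets":{"type":"array","items":{"type":"object","properties":{"jaw":{"type":"number"},"linear":{"type":"array","items":{"type":"number"}},"rot":{"type":"array","items":{"type":"number"}}}}}},"required":["targets"]}

```bash
mkdir -p pics
cat > h.py <<'E'
from bench import env
import numpy as np, cv2
from scipy.spatial.transform import Rotation as Rn
def cam(n):
    s=env.sense(); c=env.read_camera(n); f=200/np.tan(np.radians(c["fov_y"])/2)
    if "R" in c: R=np.array(c["R"]);t=np.array(c["t"])
    else:
        T=np.array(c["tool_from_camera"]);Rt=Rn.from_quat(s["ee_rot"]).as_matrix()
        Rw=Rt@T[:3,:3];o=Rt@T[:3,3]+s["eef_pos"];R=Rw.T;t=-Rw.T@o
    return c["image"],(f,c["cx"],c["cy"],R,t)
def ray(k,p):
    f,cx,cy,R,t=k; d=R.T@np.array([(p[0]-cx)/f,(p[1]-cy)/f,1]); return -R.T@t,d
def atz(k,p,z):
    o,d=ray(k,p); return o+d*(z-o[2])/d[2]
def proj(k,X):
    f,cx,cy,R,t=k; c=R@np.array(X)+t; return np.array([f*c[0]/c[2]+cx,f*c[1]/c[2]+cy])
def save(n,im): cv2.imwrite("pics/"+n,cv2.cvtColor(im,cv2.COLOR_RGB2BGR))
E
python3 - <<'E'
from h import *
print(env.finger_overhang,env.sense())
for n in("scene","top"):
    im,k=cam(n);save(n+"0.png",im);print(n,-k[3].T@k[4],k[0])
    for q in("drybox","lid","lid_edge","stud_grip","glue_stick","scraper","printed_dragon","spare_spool"):
        print(q,[(np.round(r["at"]),round(r["p"],2)) for r in env.search_frame(n,q)[:2]])
E
```

```text
0.014 {'t': 0.0, 'joint_positions': array([-1.17421121,  0.68997351, -0.19452005,  1.56636399,  0.15728326,
        0.90250903, -0.21511277]), 'joint_velocities': array([-5.85400922e-05, -4.94499176e-04,  1.39260426e-03, -2.36813426e-03,
        1.50856808e-03,  6.79553492e-04,  1.99623306e-03]), 'effort': array([ 1.28542357e-03, -5.27565801e+01, -1.26609385e+00, -1.53424805e+01,
       -5.24918328e-02,  6.54389980e-03,  1.54914937e-04]), 'eef_pos': array([0.22161812, 0.58372307, 0.25191139]), 'ee_rot': array([ 1.80365746e-01,  9.83599171e-01, -9.25462006e-04, -1.07644601e-04]), 'contact_force': array([0.43654344, 0.06309743, 0.68498691]), 'moment': array([ 0.02368976,  0.03250152, -0.00186381]), 'grasp_force': 0.0, 'finger_gap': 0.0882034119716394}
scene [ 0.47031158 -0.90874619  0.88316313] 404.5125480747407
drybox [(array([354., 221.]), 0.6)]
lid [(array([360., 195.]), 0.74)]
lid_edge [(array([364., 196.]), 0.94)]
stud_grip []
glue_stick []
scraper [(array([377., 280.]), 0.8)]
printed_dragon [(array([241., 362.]), 0.83)]
spare_spool [(array([274., 149.]), 0.96)]
top [0.42073136 0.04021192 1.41293626] 468.12810956042705
drybox [(array([333., 171.]), 0.85), (array([334., 162.]), 0.38)]
lid [(array([335., 164.]), 0.71)]
lid_edge [(array([332., 165.]), 0.8)]
stud_grip [(array([332., 174.]), 0.59), (array([333., 177.]), 0.5)]
glue_stick [(array([278., 179.]), 0.63)]
scraper []
printed_dragon [(array([468., 284.]), 0.79)]
spare_spool [(array([170., 259.]), 0.91), (array([332., 164.]), 0.6)]
```

View pics/scene0.png

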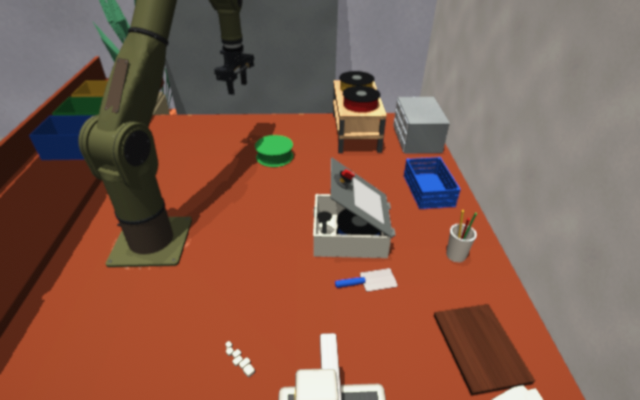

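View pics/top0.png

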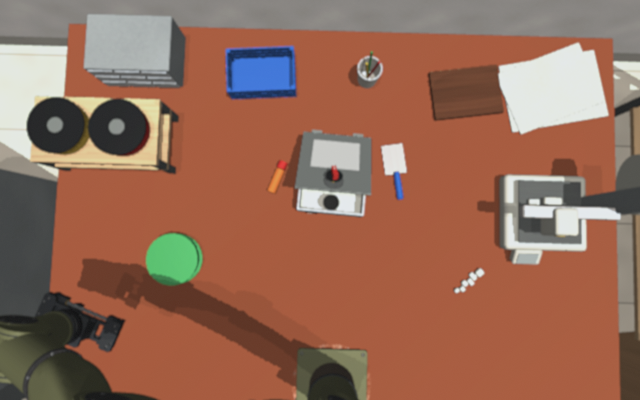

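The scene shows the box with its lid part open at about (333,172) in the top picture and the stud at (335,175). The glue stick is at (278,177), the scraper at (397,172), and the spool and dragon are well clear. Next I'll zoom in to get the box corners.

Run:
```python
from h import *
im,k=cam("top")
c=cv2.resize(im[120:225,265:415],None,fx=5,fy=5,interpolation=cv2.INTER_CUBIC);save("crop.png",c)
for n in [(297,211),(365,215)]: print(atz(k,n,.085))
print(atz(k,(334,178),.2))
```

```text
[0.50247656 0.11428423 0.085     ]
[ 0.49636829 -0.07912106  0.085     ]
[0.58428581 0.01403767 0.2       ]
```

View pics/crop.png

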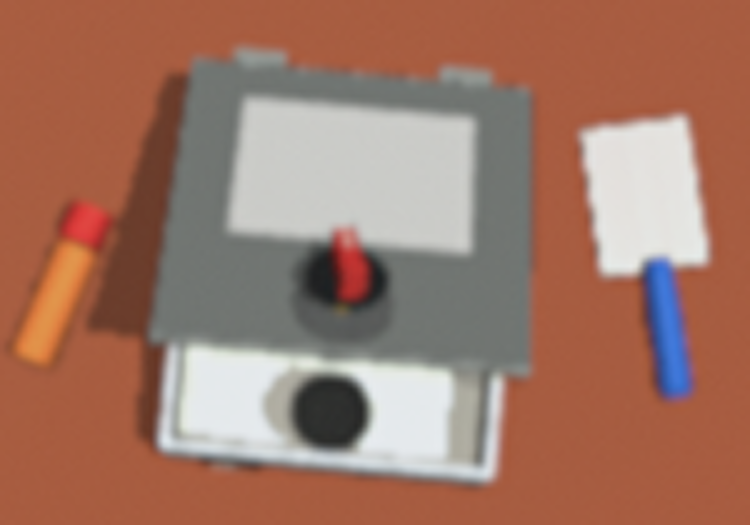

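```bash
cat > fit.py <<'E'
from h import *
from scipy.optimize import least_squares
im,k=cam("top")
pc=np.array([(158,450),(495,480),(192,58),(532,90),(152,340),(530,375)])
px=(pc+.5)/5-.5+[265,120]
def lidpt(a,d,y,h=.006): # d from hinge toward front, h above hinge line
    return np.array([.110-d*np.cos(a)+h*np.sin(a), y, .0855+d*np.sin(a)+h*np.cos(a)])
def W(p,X):
    c,s=np.cos(p[2]),np.sin(p[2]); return np.array([p[0]+c*X[0]-s*X[1],p[1]+s*X[0]+c*X[1],X[2]])
def pts(p):
    a=p[3]; return [(-.110,.095,.085),(-.110,-.095,.085),lidpt(a,-.003,.098),lidpt(a,-.003,-.098),lidpt(a,.223,.098),lidpt(a,.223,-.098)]
def res(p): return np.concatenate([proj(k,W(p,X))-q for X,q in zip(pts(p),px)])
r=least_squares(res,[.6,.015,0,.7])
print(r.x,np.round(r.fun,1))
p=r.x;a=p[3]
print("edge",W(p,lidpt(a,.22,0)),"+65",W(p,lidpt(a,.22,.065)),"-65",W(p,lidpt(a,.22,-.065)))
print("closed stud",W(p,(-.08,0,.1245)),"closed edge",W(p,(-.11,.065,.0915)),W(p,(-.11,-.065,.0915)))
E
python3 fit.py
```

```text
[ 0.61009667  0.01336721 -0.06396846  0.65479417] [ 0.5  0.  -0.3  0.1  0.1  0.1  0.1 -0.2 -0.7  0.   0.3  0. ]
edge [0.54937696 0.01725666 0.22423816] +65 [0.55353208 0.08212372 0.22423816] -65 [ 0.54522185 -0.0476104   0.22423816]
closed stud [0.53026029 0.01848119 0.1245    ] closed edge [0.50447676 0.085266   0.0915    ] [ 0.49616653 -0.04446812  0.0915    ]
```

Call:
servo_tool --targets '[{"jaw":-1,"linear":[0,0,-0.85],"rot":[0,0,0]},{"jaw":-1,"linear":[0,0,-0.85],"rot":[0,0,0]},{"jaw":-1,"linear":[0,0,-0.85],"rot":[0,0,0]},{"jaw":-1,"linear":[0,0,-0.85],"rot":[0,0,0]},{"jaw":-1,"linear":[-0.7,-0.5,0],"rot":[0,0,0]},{"jaw":-1,"linear":[-0.7,-0.5,0],"rot":[0,0,0]},{"jaw":-1,"linear":[-0.7,-0.5,0],"rot":[0,0,0]},{"jaw":-1,"linear":[-0.7,-0.5,0],"rot":[0,0,0]},{"jaw":-1,"linear":[-0.7,-0.5,0],"rot":[0,0,0]},{"jaw":-1,"linear":[-0.7,-0.5,0],"rot":[0,0,0]},{"jaw":-1,"linear":[-0.7,-0.5,0],"rot":[0,0,0]},{"jaw":-1,"linear":[-0.7,-0.5,0],"rot":[0,0,0]}]'

```text
t: 2.0
eef_pos: [0.3368, 0.4114, 0.3549]
ee_rot: [0.18, 0.984, 0.0, 0.0]
contact_force: [0.8, 0.6, -0.2]
finger_gap: 0.0102
grasp_force: 0.0
```

Call:
servo_tool --targets '[{"jaw":-1,"linear":[-0.7,-0.5,0],"rot":[0,0,0]},{"jaw":-1,"linear":[-0.7,-0.5,0],"rot":[0,0,0]},{"jaw":-1,"linear":[-0.7,-0.5,0],"rot":[0,0,0]},{"jaw":-1,"linear":[-0.7,-0.5,0],"rot":[0,0,0]},{"jaw":-1,"linear":[-0.7,-0.5,0],"rot":[0,0,0]},{"jaw":-1,"linear":[-0.7,-0.5,0],"rot":[0,0,0]},{"jaw":-1,"linear":[-0.7,-0.5,0],"rot":[0,0,0]},{"jaw":-1,"linear":[-0.7,-0.5,0],"rot":[0,0,0]},{"jaw":-1,"linear":[-0.7,-0.5,0],"rot":[0,0,-0.8]},{"jaw":-1,"linear":[0,0,0],"rot":[0,0,-0.8]},{"jaw":-1,"linear":[0,0,0],"rot":[0,0,-0.8]},{"jaw":-1,"linear":[0,0,0],"rot":[0,0,-0.9]}]'

```text
t: 3.0
eef_pos: [0.4654, 0.2186, 0.3548]
ee_rot: [0.036, 0.999, 0.0, 0.0]
contact_force: [-0.8, 0.0, 0.6]
finger_gap: 0.0003
grasp_force: 0.0
```

```bash
cat > st.py <<'E'
from h import *
s=env.sense(); R=Rn.from_quat(s["ee_rot"]).as_matrix()
print(round(s["t"],2),np.round(s["eef_pos"],4),"q",np.round(s["joint_positions"],2),"F",np.round(s["contact_force"],1),"M",np.round(s["moment"],2),"gap",round(s["finger_gap"],4),"g",round(s["grasp_force"],1))
print("y-axis yaw deg",np.degrees(np.arctan2(R[1,1],R[0,1])),"z",np.round(R[:,2],3))
import sys
if len(sys.argv)>1:
    T=np.array([float(v) for v in sys.argv[1:4]]); print("units to target",np.round(R.T@(T-s["eef_pos"])/.03,2))
E
python3 st.py .525 .083 .26
```

```text
3.0 [0.4654 0.2186 0.3548] q [-0.35  0.43 -0.26  1.75  0.13  0.99  0.83] F [-0.8  0.   0.6] M [0.05 0.03 0.05] gap 0.0003 g 0.0
y-axis yaw deg 85.83265099585395 z [ 0.  0. -1.]
units to target [-2.31 -4.36  3.16]
```

Call:
servo_tool --targets '[{"jaw":-1,"linear":[-0.5,-0.7,0],"rot":[0,0,0]},{"jaw":-1,"linear":[-0.58,-0.72,0],"rot":[0,0,0]},{"jaw":-1,"linear":[-0.58,-0.72,0],"rot":[0,0,0]},{"jaw":-1,"linear":[-0.58,-0.72,0],"rot":[0,0,0]},{"jaw":-1,"linear":[-0.58,-0.72,0],"rot":[0,0,0]},{"jaw":-1,"linear":[-0.58,-0.7,0],"rot":[0,0,0]},{"jaw":-1,"linear":[0,0,0.8],"rot":[0,0,0]},{"jaw":-1,"linear":[0,0,0.8],"rot":[0,0,0]},{"jaw":-1,"linear":[0,0,0.8],"rot":[0,0,0]},{"jaw":-1,"linear":[0,0,0.6],"rot":[0,0,0]},{"jaw":-1,"linear":[0,0,0.4],"rot":[0,0,0]},{"jaw":-1,"linear":[0,0,0],"rot":[0,0,0]}]'

```text
t: 4.0
eef_pos: [0.5555, 0.0831, 0.2502]
ee_rot: [0.037, 0.999, -0.001, -0.003]
contact_force: [-0.4, -0.1, -0.7]
finger_gap: 0.0004
grasp_force: 0.0
```

```bash
python3 st.py .558 .083 .253
python3 - <<'E'
from h import *
im,k=cam("scene"); save("s1.png",cv2.resize(im[90:290,230:480],None,fx=3,fy=3))
E
```

```text
4.0 [0.5555 0.0831 0.2502] q [-0.1   0.61 -0.22  1.76  0.17  0.8   1.09] F [-0.4 -0.1 -0.7] M [-0.01  0.   -0.02] gap 0.0004 g 0.0
y-axis yaw deg 85.72357570890541 z [-0.005 -0.001 -1.   ]
units to target [-0.08  0.   -0.09]
```

View pics/s1.png

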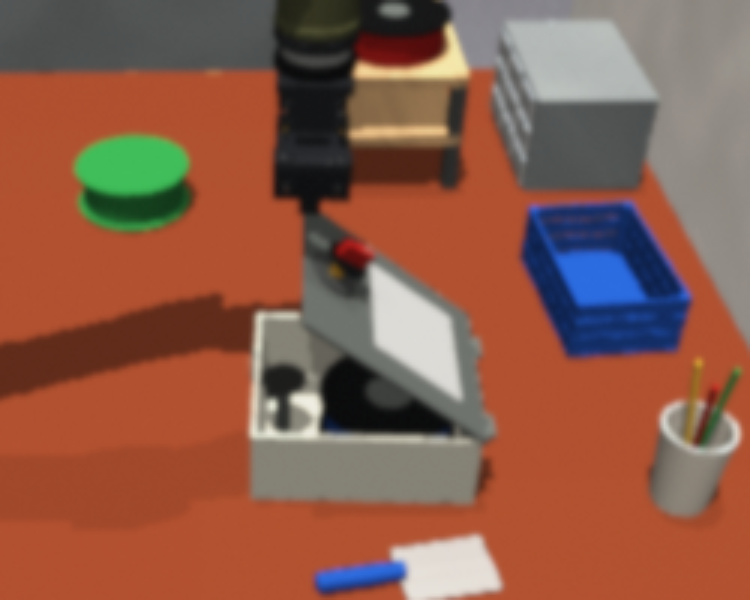

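Call:
servo_tool --targets '[{"jaw":-1,"linear":[0,0,0.4],"rot":[0,0,0]},{"jaw":-1,"linear":[0.24,0,0.47],"rot":[0,0,0]},{"jaw":-1,"linear":[0.28,0,0.47],"rot":[0,0,0]},{"jaw":-1,"linear":[0.17,0,0.35],"rot":[0,0,0]},{"jaw":-1,"linear":[0.16,0,0.35],"rot":[0,0,0]},{"jaw":-1,"linear":[0.13,0,0.35],"rot":[0,0,0]},{"jaw":-1,"linear":[0.13,0,0.35],"rot":[0,0,0]},{"jaw":-1,"linear":[0.1,0,0.35],"rot":[0,0,0]},{"jaw":-1,"linear":[0.1,0,0.35],"rot":[0,0,0]},{"jaw":-1,"linear":[0.06,0,0.37],"rot":[0,0,0]},{"jaw":-1,"linear":[0.06,0,0.37],"rot":[0,0,0]},{"jaw":-1,"linear":[0.03,0,0.37],"rot":[0,0,0]}]'

```text
t: 5.05
eef_pos: [0.5144, 0.0872, 0.1171]
ee_rot: [0.037, 0.999, 0.0, 0.001]
contact_force: [-1.5, 0.9, 1.5]
finger_gap: 0.0005
grasp_force: 0.8
```

```bash
python3 st.py .510 .085 .1035
```

```text
5.05 [0.5144 0.0872 0.1171] q [-0.17  0.77 -0.14  1.99  0.25  0.39  0.99] F [-1.5  0.9  1.5] M [ 0.02  0.24 -0.03] gap 0.0005 g 0.8
y-axis yaw deg 85.71697131037172 z [ 0.002  0.    -1.   ]
units to target [ 0.14 -0.08  0.45]
```

Call:
servo_tool --targets '[{"jaw":-1,"linear":[0.05,0,0.25],"rot":[0,0,0]},{"jaw":-1,"linear":[0,0,0.15],"rot":[0,0,0]},{"jaw":-1,"linear":[0,0,0.1],"rot":[0,0,0]},{"jaw":-1,"linear":[0,0,0.05],"rot":[0,0,0]},{"jaw":-1,"linear":[0,0,0],"rot":[0,0,0]},{"jaw":-1,"linear":[0,0,0],"rot":[0,0,0]}]'

```text
t: 5.55
eef_pos: [0.513, 0.0874, 0.1055]
ee_rot: [0.037, 0.999, 0.0, 0.003]
contact_force: [-11.0, -1.3, 52.8]
finger_gap: 0.0006
grasp_force: 26.1
```

```bash
python3 st.py .510 .085 .1035
```

```text
5.55 [0.513  0.0874 0.1055] q [-0.18  0.79 -0.12  2.    0.26  0.36  0.98] F [-11.   -1.3  52.8] M [-0.28  2.23  0.02] gap 0.0006 g 26.1
y-axis yaw deg 85.71702576268102 z [ 0.005  0.    -1.   ]
units to target [ 0.09 -0.09  0.07]
```

Call:
servo_tool --targets '[{"jaw":-1,"linear":[0,0,-0.4],"rot":[0,0,0]},{"jaw":-1,"linear":[0,0,-0.9],"rot":[0,0,0]},{"jaw":-1,"linear":[0,0,-1],"rot":[0,0,0]},{"jaw":-1,"linear":[0,0,-1],"rot":[0,0,0]},{"jaw":-0.2,"linear":[-0.25,-0.5,-0.8],"rot":[0,0,0]},{"jaw":-0.2,"linear":[-0.25,-0.6,-0.5],"rot":[0,0,0]},{"jaw":-0.2,"linear":[0,-0.7,0],"rot":[0,0,0]},{"jaw":-0.2,"linear":[0,-0.4,0],"rot":[0,0,0]},{"jaw":-0.2,"linear":[0,0,0],"rot":[0,0,0]},{"jaw":-0.2,"linear":[0,0,0],"rot":[0,0,0]}]'

```text
t: 6.38
eef_pos: [0.5217, 0.0201, 0.2375]
ee_rot: [0.038, 0.999, 0.0, -0.0]
contact_force: [0.1, 0.7, 0.0]
finger_gap: 0.0349
grasp_force: 0.0
```

```bash
python3 st.py .5303 .0185 .14
python3 - <<'E'
from h import *
im,k=cam("wrist")
print("stud px",proj(k,(.5303,.0185,.1245)))
for q in("stud_grip","lid_edge"): print(q,[(np.round(r["at"]),round(r["p"],2)) for r in env.search_frame("wrist",q)[:2]])
for u in (-.017,.017):
    print(proj(k,(.5303+u,.0185,.1335)))
cv2.circle(im,tuple(int(v) for v in proj(k,(.5303,.0185,.1335))),3,(0,255,0),1)
save("w1.png",im)
E
```

```text
6.38 [0.5217 0.0201 0.2375] q [ 0.02  0.58 -0.23  1.89  0.2   0.69  1.17] F [0.1 0.7 0. ] M [ 0.04 -0.04  0.03] gap 0.0349 g 0.0
y-axis yaw deg 85.65199063959241 z [-0.001  0.    -1.   ]
units to target [-0.29 -0.03  3.25]
stud px [319.4465573  211.53942417]
stud_grip [(array([316., 207.]), 0.95)]
lid_edge [(array([321., 222.]), 0.68)]
[317.91109553 195.23898498]
[320.95830446 233.52458177]
```

View pics/w1.png

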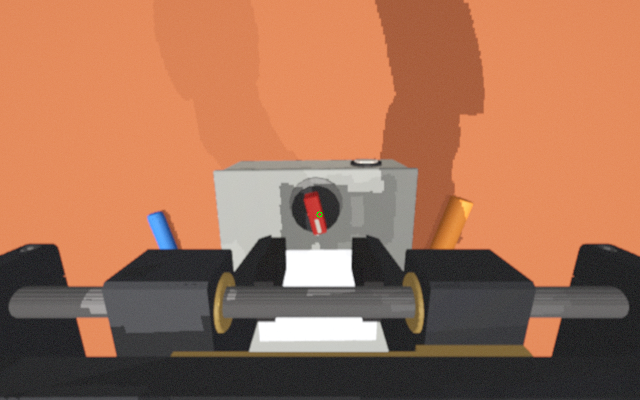

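The lid is shut. The stud shows at (315,212), with its white mark at (319,231) on the far end and turned slightly. I'll measure its angle and centre.

Run:
```python
from h import *
im,k=cam("wrist")
h=cv2.cvtColor(im,cv2.COLOR_RGB2HSV); H,S,V=cv2.split(h)
m=(((H<8)|(H>172))&(S>130)&(V>60)); m[:185]=0;m[245:]=0;m[:,:285]=0;m[:,350:]=0
c=cv2.resize(im[170:255,265:365],None,fx=7,fy=7,interpolation=cv2.INTER_CUBIC);save("w2.png",c)
ys,xs=np.nonzero(m);print(len(xs),xs.mean(),ys.mean())
r=cv2.minAreaRect(np.c_[xs,ys].astype(np.float32));print(r)
b=cv2.boxPoints(r);print([np.round(atz(k,p,.1335)[:2],4) for p in b])
print(np.round(atz(k,(315.5,212),.1335),4), "disc centre from ellipse", np.round(atz(k,(315.5,206),.1155),4))
s=env.silhouettes("wrist","stud_grip")[0]["mask"];ys,xs=np.nonzero(s);print("sil",len(xs),xs.min(),xs.max(),ys.min(),ys.max())
```

```text
594 312.32154882154884 210.85690235690237
((312.5588684082031, 212.73532104492188), (41.95866012573242, 16.734956741333008), 75.96376037597656)
[array([0.5115, 0.005 ]), array([0.509 , 0.0187]), array([0.5453, 0.0247]), array([0.548 , 0.0105])]
[0.5276 0.0172 0.1335] disc centre from ellipse [0.5276 0.017  0.1155]
sil 1813 290 337 185 235
```

View pics/w2.png

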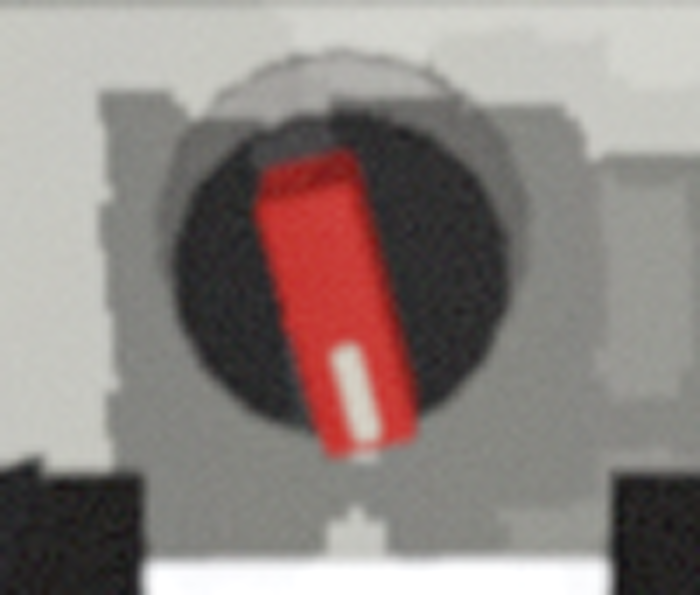

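```bash
python3 - <<'E'
from h import *
im,k=cam("wrist")
P=lambda x,y:((x+.5)/7-.5+265,(y+.5)/7-.5+170)
q=[atz(k,P(*c),.1335) for c in [(255,203),(356,181),(418,435),(328,458)]]
q=np.array(q);print(np.round(q,4));print("c",q.mean(0),"disc",atz(k,P(342,276),.1155))
d=(q[2]+q[3]-q[0]-q[1])/2;print(np.linalg.norm(d),"yaw deg",np.degrees(np.arctan2(d[1],d[0])),"width",np.linalg.norm(q[1]-q[0]))
E
python3 st.py .5285 .0165 .1275
```

```text
[[0.5152 0.0057 0.1335]
 [0.5134 0.0179 0.1335]
 [0.5459 0.023  0.1335]
 [0.5481 0.0118 0.1335]]
c [0.5306758  0.01458254 0.1335    ] disc [0.53041652 0.01455075 0.1155    ]
0.03318398249249728 yaw deg 9.703623214887116 width 0.01227887476431751
6.68 [0.5219 0.0212 0.2374] q [ 0.02  0.58 -0.23  1.89  0.2   0.69  1.17] F [ 0.5 -0.5  0.2] M [-0.01 -0.08  0.02] gap 0.035 g 0.0
y-axis yaw deg 85.81928248442058 z [-0.001  0.001 -1.   ]
units to target [-0.23 -0.14  3.66]
```

Call:
servo_tool --targets '[{"jaw":-0.2,"linear":[-0.3,-0.19,0],"rot":[0,0,0]},{"jaw":-0.2,"linear":[0,0,0],"rot":[0,0,-0.7]},{"jaw":-0.2,"linear":[0,0,0],"rot":[0,0,-0.7]},{"jaw":-0.2,"linear":[0,0,0],"rot":[0,0,-0.7]},{"jaw":-0.2,"linear":[0,0,0],"rot":[0,0,-0.7]},{"jaw":-0.2,"linear":[0,0,0.6],"rot":[0,0,0]},{"jaw":-0.2,"linear":[0,0,0.6],"rot":[0,0,0]},{"jaw":-0.2,"linear":[0,0,0.6],"rot":[0,0,0]},{"jaw":-0.2,"linear":[0,0,0.5],"rot":[0,0,0]},{"jaw":-0.2,"linear":[0,0,0.2],"rot":[0,0,0]},{"jaw":-0.2,"linear":[0,0,0],"rot":[0,0,0]},{"jaw":-0.2,"linear":[0,0,0],"rot":[0,0,0]}]'

```text
t: 7.68
eef_pos: [0.5311, 0.0136, 0.1628]
ee_rot: [-0.085, 0.996, 0.0, 0.0]
contact_force: [-0.5, -0.1, 0.8]
finger_gap: 0.0352
grasp_force: 0.0
```

```bash
python3 st.py .5305 .015 .132
```

```text
7.68 [0.5311 0.0136 0.1628] q [ 0.04  0.71 -0.25  1.93  0.32  0.54  1.31] F [-0.5 -0.1  0.8] M [ 0.03 -0.01 -0.07] gap 0.0352 g 0.0
y-axis yaw deg 99.7120974432026 z [ 0.  0. -1.]
units to target [0.01 0.05 1.03]
```

Aligned. Next I descend the remaining 30 mm and close.

Call:
servo_tool --targets '[{"jaw":-0.2,"linear":[0,0.05,0.4],"rot":[0,0,0]},{"jaw":-0.2,"linear":[0,0,0.4],"rot":[0,0,0]},{"jaw":-0.2,"linear":[0,0,0.2],"rot":[0,0,0]},{"jaw":-0.2,"linear":[0,0,0],"rot":[0,0,0]},{"jaw":-1,"linear":[0,0,0],"rot":[0,0,0]},{"jaw":-1,"linear":[0,0,0],"rot":[0,0,0]},{"jaw":-1,"linear":[0,0,0],"rot":[0,0,0]},{"jaw":-1,"linear":[0,0,0],"rot":[0,0,0]},{"jaw":-1,"linear":[0,0,0],"rot":[0,0,0]},{"jaw":-1,"linear":[0,0,0],"rot":[0,0,0]}]'

```text
t: 8.52
eef_pos: [0.5307, 0.0164, 0.1333]
ee_rot: [-0.085, 0.996, 0.001, 0.001]
contact_force: [-1.8, 4.0, 3.3]
finger_gap: 0.0116
grasp_force: 30.0
```

```bash
python3 st.py .5305 .015 .132
```

```text
8.52 [0.5307 0.0164 0.1333] q [ 0.02  0.76 -0.22  1.95  0.34  0.47  1.29] F [-1.8  4.   3.3] M [ 0.82  0.22 -0.02] gap 0.0116 g 30.0
y-axis yaw deg 99.77384411398383 z [ 0.001  0.002 -1.   ]
units to target [ 0.01 -0.05  0.04]
```

Call:
servo_tool --targets '[{"jaw":-1,"linear":[0,0.06,0.1],"rot":[0,0,0]},{"jaw":-1,"linear":[0,0,0.1],"rot":[0,0,0]},{"jaw":-1,"linear":[0,0,0],"rot":[0,0,0]},{"jaw":-1,"linear":[0,0,0],"rot":[0,0,0.7]},{"jaw":-1,"linear":[0,0,0],"rot":[0,0,0.7]},{"jaw":-1,"linear":[0,0,0],"rot":[0,0,0.7]},{"jaw":-1,"linear":[0,0,0],"rot":[0,0,0.7]},{"jaw":-1,"linear":[0,0,0],"rot":[0,0,0.7]},{"jaw":-1,"linear":[0,0,0],"rot":[0,0,0.7]},{"jaw":-1,"linear":[0,0,0],"rot":[0,0,0]}]'

```text
t: 9.35
eef_pos: [0.531, 0.0164, 0.1285]
ee_rot: [0.1, 0.995, -0.0, 0.002]
contact_force: [-2.8, 0.7, 15.6]
finger_gap: 0.0113
grasp_force: 30.1
```

```bash
python3 st.py .5305 .015 .132
```

```text
9.35 [0.531  0.0164 0.1285] q [-0.05  0.76 -0.12  1.96  0.2   0.43  1.05] F [-2.8  0.7 15.6] M [ 0.17  0.47 -0.28] gap 0.0113 g 30.1
y-axis yaw deg 78.49665460673008 z [ 0.003 -0.001 -1.   ]
units to target [ 0.01 -0.05 -0.12]
```

Call:
servo_tool --targets '[{"jaw":-1,"linear":[0,0,0.08],"rot":[0,0,0.7]},{"jaw":-1,"linear":[0,0,0],"rot":[0,0,0.7]},{"jaw":-1,"linear":[0,0,0],"rot":[0,0,0]}]'

```text
t: 9.6
eef_pos: [0.5309, 0.0164, 0.1252]
ee_rot: [0.161, 0.987, -0.0, 0.001]
contact_force: [-1.3, 1.9, 8.3]
finger_gap: 0.0113
grasp_force: 30.0
```

Call:
servo_tool --targets '[{"jaw":-1,"linear":[0,0,0],"rot":[0,0,0.8]},{"jaw":-1,"linear":[0,0,0],"rot":[0,0,0]}]'

```text
t: 9.77
eef_pos: [0.5309, 0.0164, 0.1251]
ee_rot: [0.195, 0.981, -0.0, 0.001]
contact_force: [-0.8, 0.6, 7.4]
finger_gap: 0.012
grasp_force: 30.0
```

```bash
python3 st.py .5305 .015 .132
```

```text
9.77 [0.5309 0.0164 0.1251] q [-0.07  0.76 -0.07  1.96  0.13  0.42  0.93] F [-0.8  0.6  7.4] M [ 0.14  0.06 -0.01] gap 0.012 g 30.0
y-axis yaw deg 67.5250195530538 z [ 0.002 -0.001 -1.   ]
units to target [-0.01 -0.05 -0.23]
```

Call:
servo_tool --targets '[{"jaw":-1,"linear":[0,0,0.12],"rot":[0,0,0]},{"jaw":-1,"linear":[0,0,0.12],"rot":[0,0,0]},{"jaw":-1,"linear":[0,0,0.1],"rot":[0,0,0]},{"jaw":-1,"linear":[0,0,0],"rot":[0,0,0]},{"jaw":-1,"linear":[0,0,0],"rot":[0,0,0]}]'

```text
t: 10.18
eef_pos: [0.5313, 0.0162, 0.1173]
ee_rot: [0.194, 0.981, -0.0, 0.002]
contact_force: [-4.3, 1.1, 30.8]
finger_gap: 0.0119
grasp_force: 30.0
```

```bash
python3 st.py .5305 .015 .117
```

```text
10.18 [0.5313 0.0162 0.1173] q [-0.08  0.78 -0.07  1.97  0.13  0.4   0.93] F [-4.3  1.1 30.8] M [ 0.1   0.96 -0.04] gap 0.0119 g 30.0
y-axis yaw deg 67.666861011817 z [ 0.004 -0.001 -1.   ]
units to target [ 0.01 -0.05  0.01]
```

Call:
servo_tool --targets '[{"jaw":-1,"linear":[0,0,-0.06],"rot":[0,0,0.7]},{"jaw":-1,"linear":[0,0,0],"rot":[0,0,0.8]},{"jaw":-1,"linear":[0,0,0],"rot":[0,0,0.8]},{"jaw":-1,"linear":[0,0,0],"rot":[0,0,0.8]},{"jaw":-1,"linear":[0,0,0],"rot":[0,0,0.8]},{"jaw":-1,"linear":[0,0,0],"rot":[0,0,0]}]'

```text
t: 10.68
eef_pos: [0.531, 0.016, 0.1175]
ee_rot: [0.358, 0.934, -0.0, 0.002]
contact_force: [-2.2, 0.4, 16.0]
finger_gap: 0.0115
grasp_force: 30.0
```

```bash
python3 st.py .5312 .0163 .117
```

```text
10.68 [0.531  0.016  0.1175] q [-0.12  0.78  0.01  1.97 -0.01  0.39  0.73] F [-2.2  0.4 16. ] M [-0.01  0.38 -0.  ] gap 0.0115 g 30.0
y-axis yaw deg 47.9904639126044 z [ 0.003 -0.001 -1.   ]
units to target [0.   0.01 0.02]
```

Call:
servo_tool --targets '[{"jaw":-1,"linear":[0,0,0],"rot":[0,0,0.8]},{"jaw":-1,"linear":[0,0,0],"rot":[0,0,0.8]},{"jaw":-1,"linear":[0,0,0],"rot":[0,0,0.8]},{"jaw":-1,"linear":[0,0,0],"rot":[0,0,0.8]},{"jaw":-1,"linear":[0,0,0],"rot":[0,0,0.8]},{"jaw":-1,"linear":[0,0,0],"rot":[0,0,0.8]},{"jaw":-1,"linear":[0,0,0],"rot":[0,0,0.8]},{"jaw":-1,"linear":[0,0,0],"rot":[0,0,0.8]},{"jaw":-1,"linear":[0,0,0],"rot":[0,0,0.8]},{"jaw":-1,"linear":[0,0,0],"rot":[0,0,0.8]},{"jaw":-1,"linear":[0,0,0],"rot":[0,0,0.8]},{"jaw":-1,"linear":[0,0,0],"rot":[0,0,0]}]'

```text
t: 11.68
eef_pos: [0.5304, 0.0156, 0.1175]
ee_rot: [0.682, 0.731, -0.0, 0.001]
contact_force: [-2.8, 0.0, 17.0]
finger_gap: 0.0117
grasp_force: 30.0
```

```bash
python3 st.py .5312 .0163 .117
```

```text
11.68 [0.5304 0.0156 0.1175] q [-0.23  0.79  0.18  1.97 -0.33  0.4   0.28] F [-2.8  0.  17. ] M [-0.2   0.73 -0.03] gap 0.0117 g 30.0
y-axis yaw deg 3.9753631247929895 z [ 0.001 -0.001 -1.   ]
units to target [0.02 0.03 0.02]
```

Call:
servo_tool --targets '[{"jaw":-1,"linear":[0,0,0],"rot":[0,0,0.8]},{"jaw":-1,"linear":[0,0,0],"rot":[0,0,0.8]},{"jaw":-1,"linear":[0,0,0],"rot":[0,0,0.8]},{"jaw":-1,"linear":[0,0,0],"rot":[0,0,0.8]},{"jaw":-1,"linear":[0,0,0],"rot":[0,0,0.8]},{"jaw":-1,"linear":[0,0,0],"rot":[0,0,0.8]},{"jaw":-1,"linear":[0,0,0],"rot":[0,0,0]}]'

```text
t: 12.27
eef_pos: [0.53, 0.0156, 0.1175]
ee_rot: [0.819, 0.573, -0.0, 0.001]
contact_force: [-3.6, 0.1, 17.1]
finger_gap: 0.0119
grasp_force: 30.0
```

```bash
python3 st.py .5312 .0163 .117
```

```text
12.27 [0.53   0.0156 0.1175] q [-0.28  0.8   0.28  1.98 -0.5   0.43  0.02] F [-3.6  0.1 17.1] M [-0.12  0.92  0.04] gap 0.0119 g 30.0
y-axis yaw deg -20.02806417841407 z [ 0.001 -0.001 -1.   ]
units to target [0.03 0.03 0.02]
```

Call:
servo_tool --targets '[{"jaw":-1,"linear":[0,0,0],"rot":[0,0,0.6]},{"jaw":-1,"linear":[0,0,0],"rot":[0,0,0.6]},{"jaw":-1,"linear":[0,0,0],"rot":[0,0,0]}]'

```text
t: 12.52
eef_pos: [0.5299, 0.0157, 0.1175]
ee_rot: [0.848, 0.53, 0.0, 0.0]
contact_force: [-3.0, 0.2, 17.4]
finger_gap: 0.0119
grasp_force: 30.0
```

```bash
python3 st.py .5312 .0163 .117
```

```text
12.52 [0.5299 0.0157 0.1175] q [-0.3   0.81  0.3   1.98 -0.54  0.43 -0.04] F [-3.   0.2 17.4] M [-0.15  0.98  0.04] gap 0.0119 g 30.0
y-axis yaw deg -25.982132117502047 z [ 0.001 -0.001 -1.   ]
units to target [0.04 0.03 0.02]
```

Call:
servo_tool --targets '[{"jaw":-1,"linear":[0,0,0],"rot":[0,0,0.6]},{"jaw":-1,"linear":[0,0,0],"rot":[0,0,0.4]},{"jaw":-1,"linear":[0,0,0],"rot":[0,0,0]}]'

```text
t: 12.77
eef_pos: [0.5298, 0.0158, 0.1175]
ee_rot: [0.87, 0.493, 0.0, 0.0]
contact_force: [-4.1, 0.0, 17.7]
finger_gap: 0.0118
grasp_force: 30.0
```

```bash
python3 st.py .5312 .0163 .117
```

```text
12.77 [0.5298 0.0158 0.1175] q [-0.31  0.81  0.33  1.98 -0.57  0.44 -0.09] F [-4.1  0.  17.7] M [-0.11  0.95 -0.02] gap 0.0118 g 30.0
y-axis yaw deg -30.94008051177642 z [ 0.    -0.001 -1.   ]
units to target [0.04 0.03 0.02]
```

Call:
servo_tool --targets '[{"jaw":-1,"linear":[0,0,0],"rot":[0,0,0.5]},{"jaw":-1,"linear":[0,0,0],"rot":[0,0,0.5]},{"jaw":-1,"linear":[0,0,0],"rot":[0,0,0]}]'

```text
t: 13.02
eef_pos: [0.5298, 0.0158, 0.1175]
ee_rot: [0.891, 0.454, -0.0, 0.0]
contact_force: [-4.1, 0.5, 17.6]
finger_gap: 0.012
grasp_force: 30.0
```

```bash
python3 st.py .5312 .0163 .117
```

```text
13.02 [0.5298 0.0158 0.1175] q [-0.32  0.81  0.35  1.98 -0.6   0.45 -0.15] F [-4.1  0.5 17.6] M [-0.03  1.05  0.02] gap 0.012 g 30.0
y-axis yaw deg -35.94653576821042 z [ 0.    -0.001 -1.   ]
units to target [0.04 0.03 0.02]
```

Call:
servo_tool --targets '[{"jaw":-1,"linear":[0,0,0],"rot":[0,0,0.5]},{"jaw":-1,"linear":[0,0,0],"rot":[0,0,0.5]},{"jaw":-1,"linear":[0,0,0],"rot":[0,0,0]}]'

```text
t: 13.27
eef_pos: [0.5298, 0.0158, 0.1175]
ee_rot: [0.909, 0.416, -0.0, 0.0]
contact_force: [-3.7, -0.5, 17.8]
finger_gap: 0.0119
grasp_force: 30.3
```

```bash
python3 st.py .5312 .0163 .117
python3 - <<'E'
from h import *
im,k=cam("wrist");save("w3.png",im)
E
```

```text
13.27 [0.5298 0.0158 0.1175] q [-0.33  0.82  0.37  1.98 -0.64  0.46 -0.2 ] F [-3.7 -0.5 17.8] M [-0.17  1.03  0.46] gap 0.0119 g 30.3
y-axis yaw deg -40.84220083370695 z [ 0.    -0.001 -1.   ]
units to target [0.04 0.03 0.02]
```

View pics/w3.png

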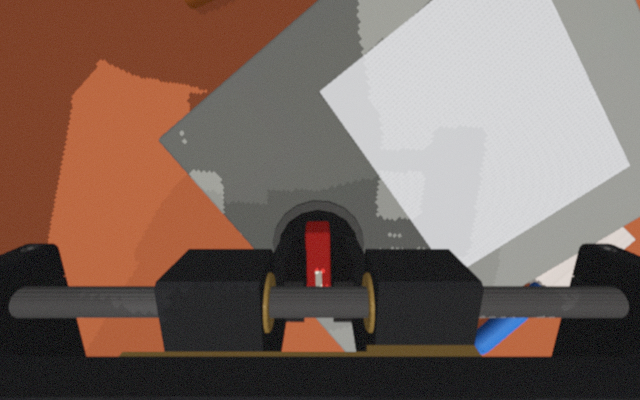

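The stop is reached: Mz has jumped to 0.46 and the wing is still square in the jaws. I'll ease the pressure, then release and look.

Call:
servo_tool --targets '[{"jaw":-1,"linear":[0,0,-0.05],"rot":[0,0,0]},{"jaw":-1,"linear":[0,0,-0.06],"rot":[0,0,0]},{"jaw":-1,"linear":[0,0,-0.06],"rot":[0,0,0]},{"jaw":-1,"linear":[0,0,-0.06],"rot":[0,0,0]},{"jaw":-1,"linear":[0,0,0],"rot":[0,0,0]}]'

```text
t: 13.73
eef_pos: [0.5297, 0.016, 0.1228]
ee_rot: [0.909, 0.416, -0.001, 0.0]
contact_force: [-1.4, -3.3, 2.0]
finger_gap: 0.0119
grasp_force: 30.2
```

```bash
python3 st.py .5312 .0163 .117
```

```text
13.73 [0.5297 0.016  0.1228] q [-0.34  0.81  0.38  1.98 -0.63  0.47 -0.21] F [-1.4 -3.3  2. ] M [-0.81  0.48  0.42] gap 0.0119 g 30.2
y-axis yaw deg -40.79963894935675 z [-0.001 -0.001 -1.   ]
units to target [0.04 0.03 0.19]
```

Call:
servo_tool --targets '[{"jaw":-0.2,"linear":[0,0,0],"rot":[0,0,0]},{"jaw":-0.2,"linear":[0,0,0],"rot":[0,0,0]},{"jaw":-0.2,"linear":[0,0,0],"rot":[0,0,0]},{"jaw":-0.2,"linear":[0,0,0],"rot":[0,0,0]},{"jaw":-0.2,"linear":[0,0,-0.4],"rot":[0,0,0]},{"jaw":-0.2,"linear":[0,0,-0.8],"rot":[0,0,0]},{"jaw":-0.2,"linear":[0,0,-0.8],"rot":[0,0,0]},{"jaw":-0.2,"linear":[0,0,-0.8],"rot":[0,0,0]},{"jaw":-0.2,"linear":[0,0,-0.8],"rot":[0,0,0]},{"jaw":-0.2,"linear":[0,0,-0.4],"rot":[0,0,0]},{"jaw":-0.2,"linear":[0,0,0],"rot":[0,0,0]},{"jaw":-0.2,"linear":[0,0,0],"rot":[0,0,0]}]'

```text
t: 14.73
eef_pos: [0.5302, 0.0174, 0.2429]
ee_rot: [0.909, 0.417, 0.001, -0.0]
contact_force: [0.3, 0.9, -0.0]
finger_gap: 0.0354
grasp_force: 0.0
```

```bash
python3 st.py .53 .016 .117
python3 - <<'E'
from h import *
im,k=cam("wrist")
im2=im.copy()
for h,c in((.1335,(0,255,0)),(.1245,(255,255,0))):
    for sx in(-1,1):
        a=np.radians(-40.8-90);X=np.array([.5302,.0155,h])+sx*.017*np.array([np.cos(a),np.sin(a),0]);print(h,proj(k,X))
p=proj(k,(.5302,.0155,.12)).astype(int);print(p)
x0,y0=max(0,p[0]-50),max(0,p[1]-42)
print(x0,y0);save("w4.png",cv2.resize(im[y0:y0+85,x0:x0+100],None,fx=7,fy=7,interpolation=cv2.INTER_CUBIC))
E
```

```text
14.73 [0.5302 0.0174 0.2429] q [-0.45  0.64  0.56  1.89 -0.49  0.75 -0.33] F [ 0.3  0.9 -0. ] M [-0.07  0.16  0.07] gap 0.0354 g 0.0
y-axis yaw deg -40.764052337384356 z [ 0.001  0.001 -1.   ]
units to target [-0.04  0.02  4.2 ]
0.1335 [317.90911061 184.7820413 ]
0.1335 [317.92899718 223.07052804]
0.1245 [317.89887664 182.58771666]
0.1245 [317.91846532 219.70035159]
[317 200]
267 158
```

View pics/w4.png

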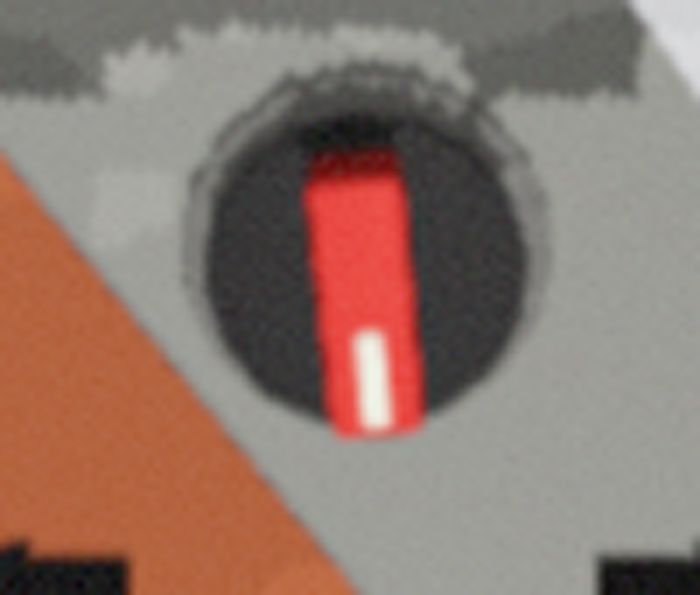

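The stud shows at pixel rows 183 to 220, which matches a wing top about 9 mm down, and it stays there with the gripper clear. The cam has caught, so I'm handing in.

```bash
python3 -c "
from bench import env
print(env.finish_job())"
```

```text
the job is handed in; nothing more can be done
None
```

The lid is shut and the stud is locked: it stays about 9 mm down with its cam caught and the gripper clear. The job is handed in, with no verdict returned, and the other four items were not touched.

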